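# Put the van away in the third storage gap

### The arm

A 6-joint arm with a two-finger parallel gripper is mounted at the origin on the work surface. World frame = base frame: x ahead of the robot, y to its left, z up, the work surface at z = 0. Lengths are in m, angles in rad, forces in N, time in s.
With the tool pointing down it reaches from about 0.35 to 0.775 m from the base axis. Payload 7.3 kg.
Tool frame: the origin (TCP) lies at the very end of the fingers, on their centre line; the grasp point (between the pads) lies 19 mm behind it (robot.hold_point_z is the distance from the TCP to the grasp point, in m); z points along the fingers, y is the direction in which the jaws open and shut (so a half turn about z gives the same grasp; the last joint's range is limited). The gripper opens to 92 mm and grips with 3 to 60 N. Pads are 19 mm wide; open, the fingers measure 130 mm over their backs; the gripper's body (75 mm by 190 mm) begins 47 mm behind the grasp point.
Start: joints at [1.109, 0.342, 1.524, -0, 1.275, -0.146], TCP at [0.163, 0.499, 0.227] pointing down, gripper open.
Joint ranges: [-2.53, 2.53], [-0.77, 2.02], [0.04, 2.7], [-1, 4.14], [0.28, 2.66], [-3.11, 3.11]. Speed limits (rad/s): [2.57, 2.57, 3.14, 3.14, 3.14, 3.14].

### API

Orientations are given as [roll, pitch, yaw] about the fixed x, y, z axes, in that order (R = Rz(yaw) Ry(pitch) Rx(roll)).
In Python, from cell import monitor, viewer, robot gives the robot as it stands.
- The arm moves only by the tool move_arm, never from a script. Its argument "deltas" is a list of rows, each an object of numbers: "x", "y", "z": the shift along the tool's x, y, z in m; "wx", "wy", "wz": the turn, a rotation vector about the tool's x, y, z in degrees; "hand": the opening, from 0 (shut) to 1 (fully open). In form: [{"x": .., "y": .., "z": .., "wx": .., "wy": .., "wz": .., "hand": ..}, ...]. A call has 1 to 8 rows; each row is the pose to reach, as a shift and turn from the pose commanded when the call began, along the tool's axes at that moment; what a row does not reach only later rows make up. A row lasts 1/8 s, in which the tool goes at most 62.5 mm and 10.7 degrees, less where a joint would pass 70% of its speed; a pose out of reach is approached as far as the arm can. A call with a gripper value outside its range is refused whole. The fingers move at their own pace and stop on an object; "grip_force" is the grip in N (left out, the last holds). Time passes only in rows, so rows that repeat a pose let the fingers close. It gives the time, the measured TCP pose, the force and the opening at its end, in the units of the state.
- monitor.observe(): the state, without advancing time (a new reading comes with each control period).
- viewer.read_camera(name): name is "scene" or "top" or "wrist"; returns the picture (400x640x3 uint8, red, green, blue); there is no depth.
- viewer.camera_params(name): a dict with "camera_matrix" (3x3 intrinsics, pixels), "R" (3x3) and "t" (3): a world point X has camera coordinates R X + t. Camera axes: x right, y down, z forward; pixel columns grow to the right and rows downward; lengths in m; the calibration is good to about 2 mm. A picture is of the moment at which its call begins: read the wrist's pose just before it. camera_params takes no time and is no camera call; for the wrist camera it gives the pose at the moment of the call.
- robot.hand_in(): hands the job in, once; it reports no verdict.
The state is a dict: "time": time; "qpos": joint angles; "qvel": joint speeds; "joint_efforts": joint torques, N m; "tool_pos": TCP position; "tool_rot": TCP orientation; "contact_force": force on the tool from outside, world axes, zero at the start; "torque": the same for the moment, N m; "opening": finger opening in m.
Only numpy, scipy, OpenCV 4.12 (cv2) and the standard library are available. Lean on these libraries where they do the work, as an engineer would, in place of code of your own. Each camera call takes 0.05 s, during which the arm holds its last target. There are 200 camera calls.

### The job

Starting at the end of the storage rack where the signal mast stands, with the fingers closed run a fingertip along the rack's metal end rail and press down the sprung brass tabs of the first, second and third gap in turn, pressing none beyond the third. Then push the traverser along until it is in line with that third gap, and push the covered van off it into the gap until it is fully home against the stop. Only touch and push: do not lift or tip the van, and leave the other wagons, the paint jar and the screwdriver where they are.

Things in the scene. Friction and masses are not known exactly. Their poses are not given: they have to be found in the camera images.
- rack: Fixed plywood storage rack on the bench. Origin on the bench at its middle; x runs along the row of gaps (roughly away from the robot), y along the gaps to their open mouths (roughly to the robot's left). Six gaps centred at x = -97.5, -58.5, -19.5, 19.5, 58.5, 97.5 mm, 35 mm wide between 4 mm dividers; floor 11.5 mm, divider tops 27.5 mm above the bench; mouth at y = 55 mm, stop at y = -49 mm.
- rail_mid (a point): Middle of the rack's aluminium end rail, on its top, 30 mm above the bench, at rack x = 0, y = -78 mm. The rail runs in the rack's x from -121 to 121 mm, y from -99 to -49 mm; its inner face is the stop at the end of every gap. Along the line y = -78 mm it has one brass tab at the middle of each gap.
- mast: Fixed model signal mast: thin dark post 80 mm tall with a round head 16 mm wide, on a black foot 22 mm square; origin under its foot. It stands on the bench at one end of the rack, at rack x = -150 or +150 mm, y = 10 mm. Counting starts at this end: gap 1 is the gap nearest the mast.
- end_block: Fixed dark wooden block 22 x 30 x 22 mm high, on the bench at the other end of the rack (150 mm from its origin); origin under its middle.
- tab1 (a joint): Sprung brass tab of the gap at rack x = -97.5 mm (rack y = -78 mm): a rounded hump 21 mm long along the rail, 18 mm wide, its crown 4 mm above the rail top when up. Value: how far it is pressed down, 0 to 0.0045 m, pressed from 0.0015 m. It yields at 2 to 3 N and springs back; a fingertip sliding along the rail rides over it.
- tab2 (a joint): Sprung brass tab of the gap at rack x = -58.5 mm (rack y = -78 mm): a rounded hump 21 mm long along the rail, 18 mm wide, its crown 4 mm above the rail top when up. Value: how far it is pressed down, 0 to 0.0045 m, pressed from 0.0015 m. It yields at 2 to 3 N and springs back; a fingertip sliding along the rail rides over it.
- tab3 (a joint): Sprung brass tab of the gap at rack x = -19.5 mm (rack y = -78 mm): a rounded hump 21 mm long along the rail, 18 mm wide, its crown 4 mm above the rail top when up. Value: how far it is pressed down, 0 to 0.0045 m, pressed from 0.0015 m. It yields at 2 to 3 N and springs back; a fingertip sliding along the rail rides over it.
- tab4 (a joint): Sprung brass tab of the gap at rack x = 19.5 mm (rack y = -78 mm): a rounded hump 21 mm long along the rail, 18 mm wide, its crown 4 mm above the rail top when up. Value: how far it is pressed down, 0 to 0.0045 m, pressed from 0.0015 m. It yields at 2 to 3 N and springs back; a fingertip sliding along the rail rides over it.
- tab5 (a joint): Sprung brass tab of the gap at rack x = 58.5 mm (rack y = -78 mm): a rounded hump 21 mm long along the rail, 18 mm wide, its crown 4 mm above the rail top when up. Value: how far it is pressed down, 0 to 0.0045 m, pressed from 0.0015 m. It yields at 2 to 3 N and springs back; a fingertip sliding along the rail rides over it.
- tab6 (a joint): Sprung brass tab of the gap at rack x = 97.5 mm (rack y = -78 mm): a rounded hump 21 mm long along the rail, 18 mm wide, its crown 4 mm above the rail top when up. Value: how far it is pressed down, 0 to 0.0045 m, pressed from 0.0015 m. It yields at 2 to 3 N and springs back; a fingertip sliding along the rail rides over it.
- traverser_mid (a point): Middle of the traverser's deck top, 12.5 mm above the bench, at rack y = 119 mm. The traverser is a small table sliding in the rack's x before the gap mouths; it starts towards the +x end, can go at least 120 mm towards -x, has about 1.5 N friction and stays where left. It is in line with a gap when this point's rack x is that of the gap.
- traverser: The traverser: deck 44 mm wide in x, 120 mm long in y. Along each long side stands an aluminium flange 4 mm thick, top 26.5 mm above the bench, to be pushed on its outside; the channel between them, 36 mm wide, is open at both ends. Origin under its middle, axes as the rack's. It rides on a bed board 4 mm high, 300 mm long in rack x, rack y 60 to 188 mm.
- van_mid (a point): Centre of the covered van, a loose grey model box van, about 140 g, 104 mm long (y), 30 mm wide, 43 mm high; this point is 22 mm above its underside. It starts on the traverser, lengthwise in the channel. A fingertip passing above the flanges and dividers can push its end. Home, it is against the stop, outer end level with the mouth: this point at rack y = 3 mm.
- tanker: Loose model tank wagon, 94 mm long, 41 mm high, standing in one of the two outermost gaps; origin under its middle. To be left alone.
- flat_wagon: Loose model flat wagon with a wooden load, 94 mm long, 25 mm high, in the other outermost gap; origin under its middle. To be left alone.
- paint_jar: Loose jar 42 mm wide, 55 mm tall, standing on the bench to the robot's left; origin under its middle. To be left alone.
- screwdriver: Loose screwdriver 160 mm long lying on the bench to the robot's right. To be left alone.
- van: The same covered van; origin under its middle, y along its length.
There are look-alikes about, which are no part of the job. What is shaped like the traverser but turquoise is not meant. What is shaped like the mast but pink is not meant.

How it is judged:
On the way, in this order (a step that is already met when the one before it is completed fails the run):
1. the brass tab of gap 1, counted from the signal mast end, is pressed down (((x of mast in the frame of rack below 0 m and value of joint tab1 above 0.0015 m) or (x of mast in the frame of rack above 0 m and value of joint tab6 above 0.0015 m))), for 0.04 s.
2. the brass tab of gap 2, counted from the signal mast end, is pressed down (((x of mast in the frame of rack below 0 m and value of joint tab2 above 0.0015 m) or (x of mast in the frame of rack above 0 m and value of joint tab5 above 0.0015 m))), for 0.04 s.
3. the brass tab of gap 3, counted from the signal mast end, is pressed down (((x of mast in the frame of rack below 0 m and value of joint tab3 above 0.0015 m) or (x of mast in the frame of rack above 0 m and value of joint tab4 above 0.0015 m))), for 0.04 s.
4. the traverser is slid into line with the third gap (((x of mast in the frame of rack below 0 m and x of traverser_mid in the frame of rack between -0.0255 and -0.0135 m) or (x of mast in the frame of rack above 0 m and x of traverser_mid in the frame of rack between 0.0135 and 0.0255 m))), for 0.1 s.
5. the van is pushed home into the third gap (((x of mast in the frame of rack below 0 m and x of van_mid in the frame of rack between -0.0255 and -0.0135 m and y of van_mid in the frame of rack between -0.003 and 0.009 m) or (x of mast in the frame of rack above 0 m and x of van_mid in the frame of rack between 0.0135 and 0.0255 m and y of van_mid in the frame of rack between -0.003 and 0.009 m))), for 0.2 s.
At the end, for the whole second after the job is handed in: The van stands upright and at rest on the floor of the third gap counted from the mast end, within 6 mm of fully home against the stop and within 6 mm of the gap's middle line, in line with the gap within 0.12 rad (((x of mast in the frame of rack below 0 m and x of van_mid in the frame of rack between -0.0255 and -0.0135 m and y of van_mid in the frame of rack between -0.003 and 0.009 m) or (x of mast in the frame of rack above 0 m and x of van_mid in the frame of rack between 0.0135 and 0.0255 m and y of van_mid in the frame of rack between -0.003 and 0.009 m)) and angle between the y axis of van and the y axis of rack, either way round below 0.12 rad and angle between van's own z axis and vertical below 0.1 rad and linear speed of van below 0.01 m/s and z of van_mid in the frame of rack between 0.0295 and 0.0375 m); the robot touches nothing.
It fails at once if a tab beyond the third is pressed ((x of mast in the frame of rack below 0 m and value of joint any of tab4, tab5, tab6 above 0.0015 m) or (x of mast in the frame of rack above 0 m and value of joint any of tab1, tab2, tab3 above 0.0015 m)).
It fails at once if the van is lifted (12 mm) or tipped (0.35 rad) (height (world z) of van_mid above 0.047 m or angle between van's own z axis and vertical above 0.35 rad).
It fails at once if another wagon, the paint jar or the screwdriver is moved by more than 15 mm (distance of any of tanker, flat_wagon, paint_jar, screwdriver from where it was at the start of the episode above 0.015 m).
It also fails if it takes over 56 s, if anything falls off the work surface, if the arm or the gripper's body presses on something with over 40 N, if the wrist force passes 120 N, or if a joint passes its speed limit or range.

## Working session

There is one attempt and no reset: what is moved stays moved. The work goes in short steps, Python scripts to look and compute and a tool call to move; the robot and the scene stay as the last step left them, time stands still between calls to the robot, and variables do not carry over. Pictures are saved under pics/ and viewed, about 8 in all and at most 12, crops included, and the job is handed in when it is done.

Besides the shell and the picture viewer there is one more tool, called after ">>>" by a JSON object that holds its "method" and its "body", one argument or row to a line. move_arm: Moves the arm, as the interface text tells. Its arguments: {"type":"object","properties":{"deltas":{"type":"array","items":{"type":"object","properties":{"x":{"type":"number"},"y":{"type":"number"},"z":{"type":"number"},"wx":{"type":"number"},"wy":{"type":"number"},"wz":{"type":"number"},"hand":{"type":"number"}}}},"grip_force":{"type":"number"}},"required":["deltas"]}

```bash
mkdir -p pics; cat > h.py <<'E'
import cv2, numpy as np
from cell import monitor, viewer, robot
def snap(cam,name):
    im=viewer.read_camera(cam); cv2.imwrite(f'pics/{name}.png',im[:,:,::-1]); return im
def ray(cam,u,v,z):
    p=viewer.camera_params(cam); K,R,t=map(np.array,(p['camera_matrix'],p['R'],p['t']))
    d=R.T@np.linalg.solve(K,[u,v,1.]); c=-R.T@t
    return c+d*(z-c[2])/d[2]
def proj(cam,X):
    p=viewer.camera_params(cam); K,R,t=map(np.array,(p['camera_matrix'],p['R'],p['t']))
    q=K@(R@np.array(X)+t); return q[:2]/q[2]
E
python3 - <<'E'
from h import *
snap('top','top0'); snap('scene','sc0')
s=monitor.observe(); print(s['time'],s['tool_pos'],s['tool_rot'],s['opening'],s['contact_force'])
E
```

```text
0.1 [0.16286823 0.49873519 0.2261211 ] [-3.14026422e+00 -2.09236711e-04  2.82579536e+00] 0.09120684999914491 [ 0.57062729  0.08674918 -0.16888956]
```

View pics/top0.png

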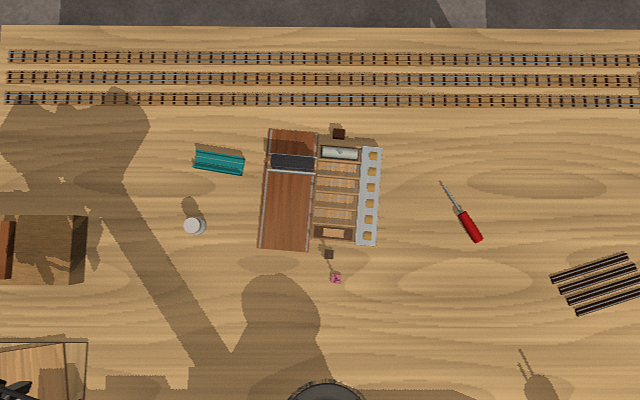

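View pics/sc0.png

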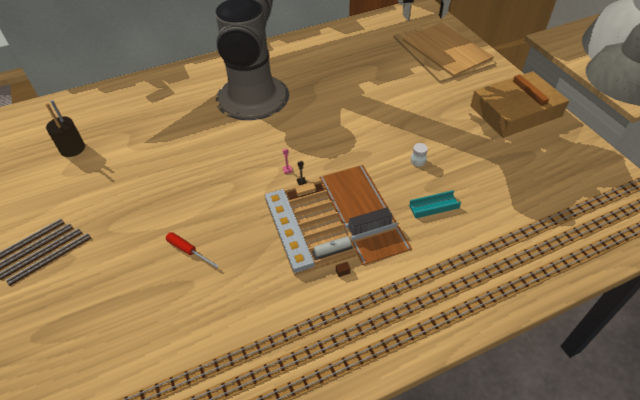

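Mast candidates: dark post (scene 301,172 / top 329,254) next to the rack, and a pink one (scene 287,162 / top 336,278). The pink one is the excluded look-alike. The dark block at the far end (top 338,133) is end_block. Traverser candidates: the grey-flanged one on the bed board carrying the van (top 292,162), and a turquoise one (218,160), which is excluded. An enlarged crop will confirm.

```bash
python3 - <<'E'
from h import *
a=cv2.imread('pics/top0.png')[115:295,240:400]; b=cv2.imread('pics/sc0.png')[140:290,250:420]
A=cv2.resize(a,None,fx=3.3,fy=3.3,interpolation=2)
B=cv2.resize(b,(265,234))
cv2.imwrite('pics/c0.png',np.hstack([A,np.vstack([B,np.zeros((A.shape[0]-234,265,3),np.uint8)])]))
print(A.shape)
E
```

```text
(594, 528, 3)
```

View pics/c0.png

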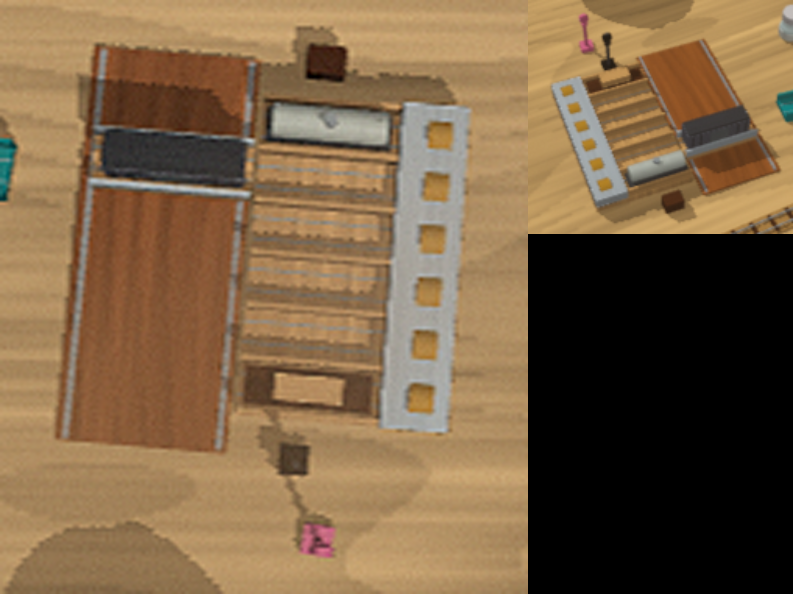

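The crop confirms it: the black mast foot is at (293,459) near gap 1 (robot end), with pink beside it. The wooden block is at the far end. So gap 1 is rack x = -97.5 (tab1, crop 422,398) and the third is tab3. Next I fit the rack pose.

```bash
cat >> h.py <<'E'
def fit(P,Q): # rack->world 2d rigid
    P,Q=np.array(P),np.array(Q); p,q=P.mean(0),Q.mean(0)
    a=P-p;b=Q-q; th=np.arctan2((a[:,0]*b[:,1]-a[:,1]*b[:,0]).sum(),(a*b).sum())
    R=np.array([[np.cos(th),-np.sin(th)],[np.sin(th),np.cos(th)]]); return th,R,q-R@p
E
python3 - <<'E'
from h import *
f=lambda x,y:(240+(x+.5)/3.3-.5,115+(y+.5)/3.3-.5)
tabs=[(422,398),(425,345),(429,292),(433,239),(436,187),(440,135)]
rx=[-97.5,-58.5,-19.5,19.5,58.5,97.5]
P=[(x/1e3,-.078) for x in rx]; Q=[ray('top',*f(*t),.033)[:2] for t in tabs]
for c,p in zip([(403,103),(470,107),(449,431),(380,427)],[(121,-49),(121,-99),(-121,-99),(-121,-49)]):
    P.append((p[0]/1e3,p[1]/1e3)); Q.append(ray('top',*f(*c),.03)[:2])
th,R,t=fit(P,Q); print('th',th,np.degrees(th),'t',t)
print(np.round((np.array(Q)-(np.array(P)@R.T+t))*1e3,1))
for n,c,z in [('mast',(293,459),.0),('block',(327,62),.022),('vantop',(175,155),.0555),('flangeLo-L',(90,182),.0265),('flangeLo-R',(250,192),.0265),('flangeHi-R',(250,138),.0265)]:
    w=ray('top',*f(*c),z)[:2]; print(n,w.round(4),(R.T@(w-t)*1e3).round(1))
for i,x in enumerate(rx): print(i+1,(R@[x/1e3,-.078]+t).round(4))
s=monitor.observe();print(np.array(s['tool_pos']),s['tool_rot'])
E
```

```text
th -0.07580744754654685 -4.343446800076502 t [ 0.55748288 -0.0269398 ]
[[ 0.6  0.1]
 [-0.   0.6]
 [-0.3  0.3]
 [-0.2 -0. ]
 [-0.5  0.4]
 [-0.5 -0. ]
 [-1.5 -0.3]
 [-0.4 -0.2]
 [ 1.9 -0.4]
 [ 0.8 -0.4]]
mast [ 0.4096 -0.0048] [-149.1   10.9]
block [ 0.7059 -0.0292] [148.2   9. ]
vantop [0.6279 0.0818] [ 62.  113.8]
flangeLo-L [0.6129 0.1463] [ 42.2 177. ]
flangeLo-R [0.6061 0.028 ] [44.3 58.5]
flangeHi-R [0.6466 0.0283] [84.7 61.8]
1 [ 0.4544 -0.0973]
2 [ 0.4932 -0.1003]
3 [ 0.5321 -0.1032]
4 [ 0.571  -0.1062]
5 [ 0.6099 -0.1091]
6 [ 0.6488 -0.1121]
[0.16286823 0.49873519 0.2261211 ] [-3.14026422e+00 -2.09236711e-04  2.82579536e+00]
```

>>> {"method": "move_arm", "body": {
  "deltas": [
    {"x": -0.06,"y": -0.03,"wz": -7,"hand": 0},
    {"x": -0.1,"y": -0.06,"wz": -13.75,"hand": 0},
    {"x": -0.15,"y": -0.09,"wz": -13.75,"hand": 0},
    {"x": -0.2,"y": -0.12,"wz": -13.75,"hand": 0},
    {"x": -0.25,"y": -0.15,"wz": -13.75,"hand": 0},
    {"x": -0.3,"y": -0.18,"wz": -13.75,"hand": 0},
    {"x": -0.337,"y": -0.204,"wz": -13.75,"hand": 0},
    {"x": -0.337,"y": -0.204,"wz": -13.75,"hand": 0}
  ],
  "grip_force": 20
}}

```text
schema error: expected keys x, y, z, wx, wy, wz, hand
```

```bash
cat >> h.py <<'E'
TH=-0.0758; RR=np.array([[np.cos(TH),-np.sin(TH)],[np.sin(TH),np.cos(TH)]]); T=np.array([.5575,-.0269])
def st(gx,gy):
    s=monitor.observe(); p=np.array(s['tool_pos']); r=RR.T@(p[:2]-T)
    y=s['tool_rot'][2]; d=RR@(np.array([gx,gy])/1e3-r)
    print('t',s['time'],'rack',(r*1e3).round(1),'z',p[2].round(4),'rpy',np.degrees(s['tool_rot']).round(2),'F',np.round(s['contact_force'],1),'open',round(s['opening'],4))
    print('tool dx,dy to goal',(d@[np.cos(y),np.sin(y)]).round(4),(d@[np.sin(y),-np.cos(y)]).round(4))
E
python3 -c "
from h import *
st(-132,-78)"
```

```text
t 0.1 rack [-433.3  494.2] z 0.2261 rpy [-1.7992e+02 -1.0000e-02  1.6191e+02] F [ 0.6  0.1 -0.2] open 0.0912
tool dx,dy to goal -0.4287 -0.4842
```

>>> {"method": "move_arm", "body": {
  "deltas": [
    {"x": -0.05,"y": -0.03,"z": 0,"wx": 0,"wy": 0,"wz": -7,"hand": 0},
    {"x": -0.1,"y": -0.06,"z": 0,"wx": 0,"wy": 0,"wz": -13.75,"hand": 0},
    {"x": -0.15,"y": -0.09,"z": 0,"wx": 0,"wy": 0,"wz": -13.75,"hand": 0},
    {"x": -0.2,"y": -0.12,"z": 0,"wx": 0,"wy": 0,"wz": -13.75,"hand": 0},
    {"x": -0.25,"y": -0.15,"z": 0,"wx": 0,"wy": 0,"wz": -13.75,"hand": 0},
    {"x": -0.3,"y": -0.18,"z": 0,"wx": 0,"wy": 0,"wz": -13.75,"hand": 0},
    {"x": -0.337,"y": -0.204,"z": 0,"wx": 0,"wy": 0,"wz": -13.75,"hand": 0},
    {"x": -0.337,"y": -0.204,"z": 0,"wx": 0,"wy": 0,"wz": -13.75,"hand": 0}
  ],
  "grip_force": 20
}}

```text
time: 1.1
tool_pos: [0.4214, 0.1983, 0.2263]
tool_rot: [-3.141, -0.0, 3.061]
contact_force: [-0.2, 0.1, -0.4]
opening: 0.0165
```

```bash
python3 -c "
from h import *
st(-132,-78)"
```

```text
t 1.1 rack [-152.7  214.3] z 0.2263 rpy [-1.7997e+02 -2.0000e-02  1.7540e+02] F [-0.2  0.1 -0.4] open 0.0165
tool dx,dy to goal -0.0221 -0.2922
```

>>> {"method": "move_arm", "body": {
  "deltas": [
    {"x": -0.005,"y": -0.05,"z": 0.0,"wx": 0,"wy": 0,"wz": 0,"hand": 0},
    {"x": -0.01,"y": -0.1,"z": 0.02,"wx": 0,"wy": 0,"wz": 0,"hand": 0},
    {"x": -0.015,"y": -0.15,"z": 0.04,"wx": 0,"wy": 0,"wz": 0,"hand": 0},
    {"x": -0.02,"y": -0.2,"z": 0.06,"wx": 0,"wy": 0,"wz": 0,"hand": 0},
    {"x": -0.022,"y": -0.25,"z": 0.08,"wx": 0,"wy": 0,"wz": 0,"hand": 0},
    {"x": -0.022,"y": -0.292,"z": 0.1,"wx": 0,"wy": 0,"wz": 0,"hand": 0},
    {"x": -0.022,"y": -0.292,"z": 0.12,"wx": 0,"wy": 0,"wz": 0,"hand": 0},
    {"x": -0.022,"y": -0.292,"z": 0.12,"wx": 0,"wy": 0,"wz": 0,"hand": 0}
  ]
}}

```text
time: 2.1
tool_pos: [0.4186, -0.0914, 0.1056]
tool_rot: [3.14, -0.004, 3.066]
contact_force: [-0.9, 0.2, -0.2]
opening: 0.0002
```

```bash
python3 -c "
from h import *
snap('wrist','w1'); st(-132,-78)"
```

```text
t 2.15 rack [-132.8  -74.8] z 0.1065 rpy [ 1.7995e+02 -9.0000e-02  1.7569e+02] F [0.2 0.1 0. ] open 0.0004
tool dx,dy to goal -0.0008 -0.0032
```

View pics/w1.png

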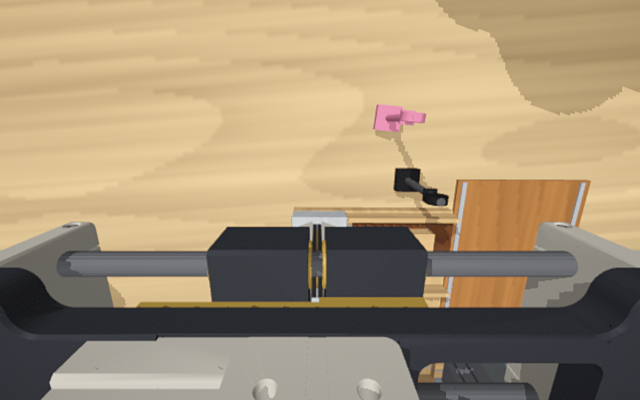

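The picture shows the rail end at (293-347, 213), centred under the closed fingers at 318. The black mast is at (407,180) on this side, clear of the hand. Descend, then slide.

>>> {"method": "move_arm", "body": {
  "deltas": [
    {"x": 0.003,"y": -0.003,"z": 0.03,"wx": 0,"wy": 0,"wz": 0,"hand": 0},
    {"x": 0.003,"y": -0.003,"z": 0.06,"wx": 0,"wy": 0,"wz": 0,"hand": 0},
    {"x": 0.003,"y": -0.003,"z": 0.07,"wx": 0,"wy": 0,"wz": 0,"hand": 0},
    {"x": 0.003,"y": -0.003,"z": 0.0755,"wx": 0,"wy": 0,"wz": 0,"hand": 0},
    {"x": 0.003,"y": -0.003,"z": 0.0755,"wx": 0,"wy": 0,"wz": 0,"hand": 0},
    {"x": 0.003,"y": -0.003,"z": 0.0755,"wx": 0,"wy": 0,"wz": 0,"hand": 0}
  ]
}}

```text
time: 2.9
tool_pos: [0.4172, -0.0952, 0.0319]
tool_rot: [-3.141, 0.002, 3.066]
contact_force: [-0.2, 0.4, -0.6]
opening: 0.0002
```

```bash
python3 -c "
from h import *
st(-97.5,-78)"
```

```text
t 2.9 rack [-134.7  -78.8] z 0.0319 rpy [-1.7998e+02  9.0000e-02  1.7566e+02] F [-0.2  0.4 -0.6] open 0.0002
tool dx,dy to goal -0.0372 0.0008
```

>>> {"method": "move_arm", "body": {
  "deltas": [
    {"x": -0.006,"y": 0.0005,"z": 0.0005,"wx": 0,"wy": 0,"wz": 0,"hand": 0},
    {"x": -0.012,"y": 0.0005,"z": 0.0007,"wx": 0,"wy": 0,"wz": 0,"hand": 0},
    {"x": -0.018,"y": 0.0005,"z": 0.0007,"wx": 0,"wy": 0,"wz": 0,"hand": 0},
    {"x": -0.024,"y": 0.0005,"z": 0.0007,"wx": 0,"wy": 0,"wz": 0,"hand": 0},
    {"x": -0.03,"y": 0.0005,"z": 0.0007,"wx": 0,"wy": 0,"wz": 0,"hand": 0},
    {"x": -0.036,"y": 0.0005,"z": 0.0007,"wx": 0,"wy": 0,"wz": 0,"hand": 0},
    {"x": -0.038,"y": 0.0005,"z": 0.0007,"wx": 0,"wy": 0,"wz": 0,"hand": 0},
    {"x": -0.038,"y": 0.0005,"z": 0.0007,"wx": 0,"wy": 0,"wz": 0,"hand": 0}
  ]
}}

```text
time: 3.9
tool_pos: [0.4552, -0.0976, 0.0306]
tool_rot: [-3.141, 0.001, 3.066]
contact_force: [0.1, 0.9, 2.0]
opening: 0.0008
```

```bash
python3 -c "
from h import *
st(-58.5,-78)"
```

```text
t 3.9 rack [-96.7 -78.3] z 0.0306 rpy [-1.7999e+02  7.0000e-02  1.7566e+02] F [0.1 0.9 2. ] open 0.0008
tool dx,dy to goal -0.0382 0.0003
```

>>> {"method": "move_arm", "body": {
  "deltas": [
    {"x": -0.006,"y": 0,"z": 0,"wx": 0,"wy": 0,"wz": 0,"hand": 0},
    {"x": -0.012,"y": 0,"z": 0,"wx": 0,"wy": 0,"wz": 0,"hand": 0},
    {"x": -0.018,"y": 0,"z": 0,"wx": 0,"wy": 0,"wz": 0,"hand": 0},
    {"x": -0.024,"y": 0,"z": 0,"wx": 0,"wy": 0,"wz": 0,"hand": 0},
    {"x": -0.03,"y": 0,"z": 0,"wx": 0,"wy": 0,"wz": 0,"hand": 0},
    {"x": -0.036,"y": 0,"z": 0,"wx": 0,"wy": 0,"wz": 0,"hand": 0},
    {"x": -0.0385,"y": 0,"z": 0,"wx": 0,"wy": 0,"wz": 0,"hand": 0},
    {"x": -0.0385,"y": 0,"z": 0,"wx": 0,"wy": 0,"wz": 0,"hand": 0}
  ]
}}

```text
time: 4.9
tool_pos: [0.4936, -0.1005, 0.0306]
tool_rot: [-3.141, 0.001, 3.066]
contact_force: [-1.4, 0.5, 2.8]
opening: 0.0005
```

```bash
python3 -c "
from h import *
st(-19.5,-78)"
```

```text
t 4.9 rack [-58.1 -78.2] z 0.0306 rpy [-1.7999e+02  7.0000e-02  1.7566e+02] F [-1.4  0.5  2.8] open 0.0005
tool dx,dy to goal -0.0386 0.0002
```

>>> {"method": "move_arm", "body": {
  "deltas": [
    {"x": -0.006,"y": 0,"z": 0,"wx": 0,"wy": 0,"wz": 0,"hand": 0},
    {"x": -0.012,"y": 0,"z": 0,"wx": 0,"wy": 0,"wz": 0,"hand": 0},
    {"x": -0.018,"y": 0,"z": 0,"wx": 0,"wy": 0,"wz": 0,"hand": 0},
    {"x": -0.024,"y": 0,"z": 0,"wx": 0,"wy": 0,"wz": 0,"hand": 0},
    {"x": -0.03,"y": 0,"z": 0,"wx": 0,"wy": 0,"wz": 0,"hand": 0},
    {"x": -0.036,"y": 0,"z": 0,"wx": 0,"wy": 0,"wz": 0,"hand": 0},
    {"x": -0.0385,"y": 0,"z": 0,"wx": 0,"wy": 0,"wz": 0,"hand": 0},
    {"x": -0.0385,"y": 0,"z": 0,"wx": 0,"wy": 0,"wz": 0,"hand": 0}
  ]
}}

```text
time: 5.9
tool_pos: [0.532, -0.1034, 0.0306]
tool_rot: [-3.141, 0.001, 3.066]
contact_force: [0.1, -0.3, 2.8]
opening: 0.0005
```

```bash
python3 -c "
from h import *
st(106,119)"
```

```text
t 5.9 rack [-19.6 -78.2] z 0.0306 rpy [-1.7999e+02  7.0000e-02  1.7566e+02] F [ 0.1 -0.3  2.8] open 0.0005
tool dx,dy to goal -0.1256 0.1972
```

All three tabs were felt at 2-2.8 N with the tip at 30.6 mm, which is 3.4 mm of press. Now I lift and go to the traverser's far side.

>>> {"method": "move_arm", "body": {
  "deltas": [
    {"x": 0,"y": 0,"z": -0.05,"wx": 0,"wy": 0,"wz": 0,"hand": 0},
    {"x": 0,"y": 0,"z": -0.09,"wx": 0,"wy": 0,"wz": 0,"hand": 0},
    {"x": -0.03,"y": 0.04,"z": -0.09,"wx": 0,"wy": 0,"wz": 0,"hand": 0},
    {"x": -0.06,"y": 0.08,"z": -0.09,"wx": 0,"wy": 0,"wz": 0,"hand": 0},
    {"x": -0.09,"y": 0.12,"z": -0.09,"wx": 0,"wy": 0,"wz": 0,"hand": 0},
    {"x": -0.12,"y": 0.16,"z": -0.09,"wx": 0,"wy": 0,"wz": 0,"hand": 0},
    {"x": -0.135,"y": 0.197,"z": -0.09,"wx": 0,"wy": 0,"wz": 0,"hand": 0},
    {"x": -0.135,"y": 0.197,"z": -0.07,"wx": 0,"wy": 0,"wz": 0,"hand": 0}
  ]
}}

```text
time: 6.9
tool_pos: [0.6829, 0.0862, 0.1012]
tool_rot: [3.14, 0.005, 3.069]
contact_force: [-0.8, -1.2, -1.2]
opening: 0.0009
```

```bash
python3 -c "
from h import *
im=snap('top','t2'); cv2.imwrite('pics/t2c.png',cv2.resize(im[110:260,240:400,::-1],None,fx=4,fy=4,interpolation=2)); st(106,119)
snap('wrist','w2')"
```

```text
t 6.95 rack [113.9 120.6] z 0.0969 rpy [ 1.800e+02 -1.600e-01  1.758e+02] F [-0.7 -0.9 -2.2] open 0.0006
tool dx,dy to goal 0.0079 -0.0016
```

View pics/w2.png

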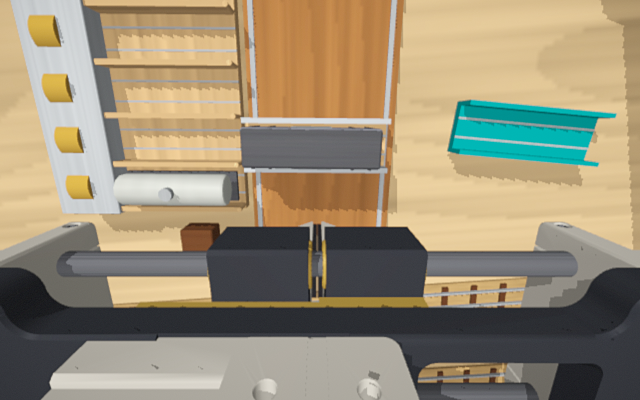

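The traverser's near flange is at v=170, spanning u=242 to 388, with the van between the flanges. The fingers at u=318 face its middle. I'll measure the flange with the wrist calibration.

```bash
python3 -c "
from h import *
for c in [(246,172.5),(318,172.5),(387,172.5),(246,119),(318,120),(388,121)]:
    w=ray('wrist',*c,.0265)[:2]; print(c,(RR.T@(w-T)*1e3).round(1))
st(106,119)"
```

```text
(246, 172.5) [84.1 60.2]
(318, 172.5) [ 84.1 120.7]
(387, 172.5) [ 84.  178.8]
(246, 119) [40.7 63.1]
(318, 120) [ 41.5 120.7]
(388, 121) [ 42.2 176.8]
t 7.0 rack [113.3 119.6] z 0.0975 rpy [-179.98   -0.26  175.73] F [ 0.1  0.1 -0.5] open 0.0005
tool dx,dy to goal 0.0073 -0.0006
```

>>> {"method": "move_arm", "body": {
  "deltas": [
    {"x": 0,"y": 0,"z": 0.04,"wx": 0,"wy": 0,"wz": 0,"hand": 0},
    {"x": 0,"y": 0,"z": 0.075,"wx": 0,"wy": 0,"wz": 0,"hand": 0},
    {"x": 0,"y": 0,"z": 0.084,"wx": 0,"wy": 0,"wz": 0,"hand": 0},
    {"x": 0,"y": 0,"z": 0.084,"wx": 0,"wy": 0,"wz": 0,"hand": 0},
    {"x": 0.008,"y": 0,"z": 0.084,"wx": 0,"wy": 0,"wz": 0,"hand": 0},
    {"x": 0.014,"y": 0,"z": 0.084,"wx": 0,"wy": 0,"wz": 0,"hand": 0},
    {"x": 0.014,"y": 0,"z": 0.084,"wx": 0,"wy": 0,"wz": 0,"hand": 0}
  ]
}}

```text
time: 7.88
tool_pos: [0.6667, 0.0841, 0.0175]
tool_rot: [3.141, 0.001, 3.066]
contact_force: [-0.5, -0.1, -0.3]
opening: 0.0008
```

```bash
python3 -c "
from h import *
st(12,119)"
```

```text
t 7.875 rack [100.5 119. ] z 0.0175 rpy [1.7999e+02 5.0000e-02 1.7567e+02] F [-0.5 -0.1 -0.3] open 0.0008
tool dx,dy to goal 0.0885 0.0
```

>>> {"method": "move_arm", "body": {
  "deltas": [
    {"x": 0.003,"y": 0,"z": 0.003,"wx": 0,"wy": 0,"wz": 0,"hand": 0},
    {"x": 0.01,"y": 0,"z": 0.003,"wx": 0,"wy": 0,"wz": 0,"hand": 0},
    {"x": 0.018,"y": 0,"z": 0.003,"wx": 0,"wy": 0,"wz": 0,"hand": 0},
    {"x": 0.026,"y": 0,"z": 0.003,"wx": 0,"wy": 0,"wz": 0,"hand": 0},
    {"x": 0.034,"y": 0,"z": 0.003,"wx": 0,"wy": 0,"wz": 0,"hand": 0},
    {"x": 0.042,"y": 0,"z": 0.003,"wx": 0,"wy": 0,"wz": 0,"hand": 0},
    {"x": 0.05,"y": 0,"z": 0.003,"wx": 0,"wy": 0,"wz": 0,"hand": 0},
    {"x": 0.058,"y": 0,"z": 0.003,"wx": 0,"wy": 0,"wz": 0,"hand": 0}
  ]
}}

```text
time: 8.88
tool_pos: [0.6086, 0.0885, 0.0136]
tool_rot: [3.141, 0.0, 3.066]
contact_force: [1.1, 1.7, -0.9]
opening: 0.0005
```

>>> {"method": "move_arm", "body": {
  "deltas": [
    {"x": 0.006,"y": 0,"z": 0,"wx": 0,"wy": 0,"wz": 0,"hand": 0},
    {"x": 0.011,"y": 0,"z": 0,"wx": 0,"wy": 0,"wz": 0,"hand": 0},
    {"x": 0.015,"y": 0,"z": 0,"wx": 0,"wy": 0,"wz": 0,"hand": 0},
    {"x": 0.018,"y": 0,"z": 0,"wx": 0,"wy": 0,"wz": 0,"hand": 0},
    {"x": 0.021,"y": 0,"z": 0,"wx": 0,"wy": 0,"wz": 0,"hand": 0},
    {"x": 0.023,"y": 0,"z": 0,"wx": 0,"wy": 0,"wz": 0,"hand": 0},
    {"x": 0.025,"y": 0,"z": 0,"wx": 0,"wy": 0,"wz": 0,"hand": 0},
    {"x": 0.025,"y": 0,"z": 0,"wx": 0,"wy": 0,"wz": 0,"hand": 0}
  ]
}}

```text
time: 9.88
tool_pos: [0.5838, 0.0902, 0.0134]
tool_rot: [-3.141, -0.001, 3.066]
contact_force: [-0.1, 0.9, -0.0]
opening: 0.0003
```

```bash
python3 -c "
from h import *
st(12,119); snap('wrist','w3')"
```

```text
t 9.875 rack [ 17.4 118.8] z 0.0134 rpy [-1.7999e+02 -3.0000e-02  1.7566e+02] F [-0.1  0.9 -0. ] open 0.0003
tool dx,dy to goal 0.0054 0.0002
```

View pics/w3.png

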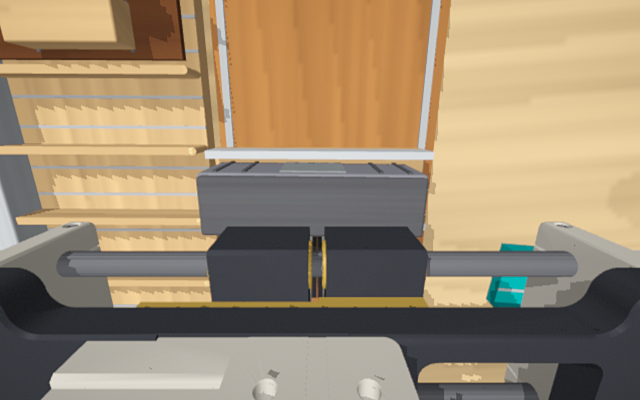

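The far flange's outer edge is at v≈150 (u 207-432). The divider ends are at (193,151) and (193,70), at their tops.

```bash
python3 -c "
from h import *
for c,z in [((210,150),.0265),((318,150),.0265),((430,151),.0265),((193,150.5),.0275),((30,150),.0275),((185,70),.0275)]:
    w=ray('wrist',*c,z)[:2]; print(c,(RR.T@(w-T)*1e3).round(1))
"
```

```text
(210, 150) [-39.2  63.4]
(318, 150) [-39.2 119.5]
(430, 151) [-38.6 177.8]
(193, 150.5) [-39.1  54.9]
(30, 150) [-39.4 -29.1]
(185, 70) [-77.4  55.6]
```

>>> {"method": "move_arm", "body": {
  "deltas": [
    {"x": 0.001,"y": 0,"z": 0,"wx": 0,"wy": 0,"wz": 0,"hand": 0},
    {"x": 0.002,"y": 0,"z": 0,"wx": 0,"wy": 0,"wz": 0,"hand": 0},
    {"x": 0.0025,"y": 0,"z": 0,"wx": 0,"wy": 0,"wz": 0,"hand": 0},
    {"x": 0.0025,"y": 0,"z": 0,"wx": 0,"wy": 0,"wz": 0,"hand": 0}
  ]
}}

```text
time: 10.42
tool_pos: [0.5815, 0.0903, 0.0134]
tool_rot: [-3.141, -0.0, 3.066]
contact_force: [1.7, -0.8, -0.8]
opening: 0.0003
```

```bash
python3 -c "
from h import *
st(12,119); im=snap('wrist','w4'); cv2.imwrite('pics/w4c.png',cv2.resize(im[120:240,150:450,::-1],None,fx=2.6,fy=2.6,interpolation=2))"
```

```text
t 10.425 rack [ 15.  118.7] z 0.0134 rpy [-1.7999e+02 -2.0000e-02  1.7566e+02] F [ 1.7 -0.8 -0.8] open 0.0003
tool dx,dy to goal 0.003 0.0003
```

View pics/w4c.png

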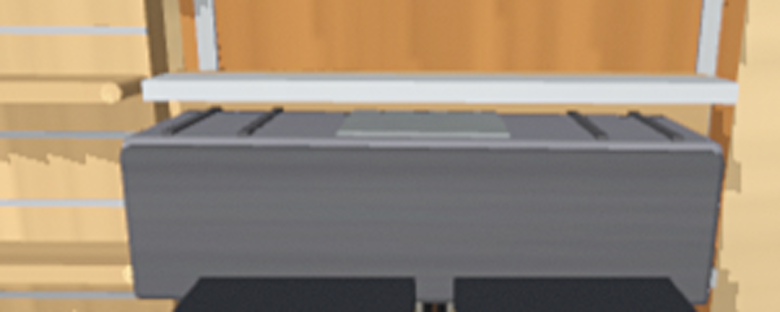

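```bash
python3 -c "
from h import *
for c,z in [((318,147.4),.0265),((318,150.3),.0265),((190,148.3),.0275),((190,151.5),.0275),((197,176.5),.0555),((427,176.5),.0555)]:
    w=ray('wrist',*c,z)[:2]; print(c,(RR.T@(w-T)*1e3).round(1))
"
```

```text
(318, 147.4) [-42.9 119.5]
(318, 150.3) [-41.4 119.5]
(190, 148.3) [-42.6  53.6]
(190, 151.5) [-40.9  53.4]
(197, 176.5) [-33.4  67.8]
(427, 176.5) [-33.3 165.8]
```

In this crop the flange's top is at v=80-102, its outer edge at rack x≈-41.4, level with the divider. So the traverser is at ≈-19.5, as wanted. The van's centre is at x≈-18. Next I retreat, lift and go behind the van's outer end.

>>> {"method": "move_arm", "body": {
  "deltas": [
    {"x": -0.01,"y": 0,"z": 0,"wx": 0,"wy": 0,"wz": 0,"hand": 0},
    {"x": -0.01,"y": 0,"z": -0.03,"wx": 0,"wy": 0,"wz": 0,"hand": 0},
    {"x": -0.01,"y": 0,"z": -0.075,"wx": 0,"wy": 0,"wz": 0,"hand": 0},
    {"x": -0.01,"y": 0.01,"z": -0.085,"wx": 0,"wy": 0,"wz": 0,"hand": 0},
    {"x": 0.015,"y": 0.05,"z": -0.085,"wx": 0,"wy": 0,"wz": 0,"hand": 0},
    {"x": 0.0345,"y": 0.095,"z": -0.085,"wx": 0,"wy": 0,"wz": 0,"hand": 0},
    {"x": 0.0345,"y": 0.095,"z": -0.085,"wx": 0,"wy": 0,"wz": 0,"hand": 0}
  ]
}}

```text
time: 11.35
tool_pos: [0.5528, 0.1909, 0.0979]
tool_rot: [3.141, -0.002, 3.07]
contact_force: [-0.5, -0.2, -0.2]
opening: 0.0009
```

```bash
python3 -c "
from h import *
st(-19.5,215); im=snap('wrist','w5'); im=snap('top','t5'); cv2.imwrite('pics/t5c.png',cv2.resize(im[110:260,230:400,::-1],None,fx=4,fy=4,interpolation=2))"
```

```text
t 11.35 rack [-21.1 216.8] z 0.0979 rpy [ 1.7998e+02 -1.1000e-01  1.7590e+02] F [-0.5 -0.2 -0.2] open 0.0009
tool dx,dy to goal -0.0016 -0.0018
```

View pics/t5c.png

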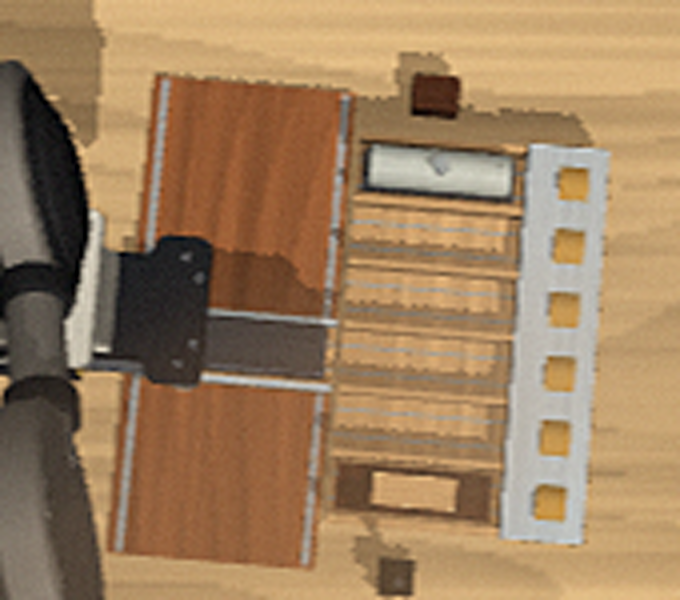

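The traverser and van line up with the third gap from the mast end: the flanges at (330,322) and (328,387) meet the dividers. Descend, then push.

>>> {"method": "move_arm", "body": {
  "deltas": [
    {"x": -0.001,"y": 0,"z": 0.03,"wx": 0,"wy": 0,"wz": 0,"hand": 0},
    {"x": -0.001,"y": 0,"z": 0.06,"wx": 0,"wy": 0,"wz": 0,"hand": 0},
    {"x": -0.001,"y": 0,"z": 0.067,"wx": 0,"wy": 0,"wz": 0,"hand": 0},
    {"x": -0.001,"y": 0,"z": 0.067,"wx": 0,"wy": 0,"wz": 0,"hand": 0},
    {"x": -0.001,"y": 0,"z": 0.067,"wx": 0,"wy": 0,"wz": 0,"hand": 0}
  ]
}}

```text
time: 12.08
tool_pos: [0.5564, 0.1876, 0.0327]
tool_rot: [3.141, 0.002, 3.065]
contact_force: [-0.5, -0.4, -1.0]
opening: 0.0004
```

```bash
python3 -c "
from h import *
st(-19.5,75)"
```

```text
t 12.075 rack [-17.3 213.8] z 0.0327 rpy [1.7996e+02 1.1000e-01 1.7563e+02] F [-0.5 -0.4 -1. ] open 0.0004
tool dx,dy to goal 0.0021 -0.1388
```

>>> {"method": "move_arm", "body": {
  "deltas": [
    {"x": 0.001,"y": -0.008,"z": 0,"wx": 0,"wy": 0,"wz": 0,"hand": 0},
    {"x": 0.0015,"y": -0.016,"z": 0,"wx": 0,"wy": 0,"wz": 0,"hand": 0},
    {"x": 0.0015,"y": -0.024,"z": 0,"wx": 0,"wy": 0,"wz": 0,"hand": 0},
    {"x": 0.0015,"y": -0.03,"z": 0,"wx": 0,"wy": 0,"wz": 0,"hand": 0},
    {"x": 0.0015,"y": -0.036,"z": 0,"wx": 0,"wy": 0,"wz": 0,"hand": 0},
    {"x": 0.0015,"y": -0.042,"z": 0,"wx": 0,"wy": 0,"wz": 0,"hand": 0},
    {"x": 0.0015,"y": -0.048,"z": 0,"wx": 0,"wy": 0,"wz": 0,"hand": 0},
    {"x": 0.0015,"y": -0.054,"z": 0,"wx": 0,"wy": 0,"wz": 0,"hand": 0}
  ]
}}

```text
time: 13.08
tool_pos: [0.5499, 0.1337, 0.0317]
tool_rot: [3.141, 0.0, 3.066]
contact_force: [0.3, 2.3, 2.7]
opening: 0.0009
```

```bash
python3 -c "
from h import *
snap('wrist','w6');st(-19.5,75)"
```

```text
t 13.125 rack [-19.7 158.9] z 0.0316 rpy [-1.7999e+02  1.0000e-02  1.7565e+02] F [1.4 0.3 1.1] open 0.0001
tool dx,dy to goal -0.0002 -0.0839
```

View pics/w6.png

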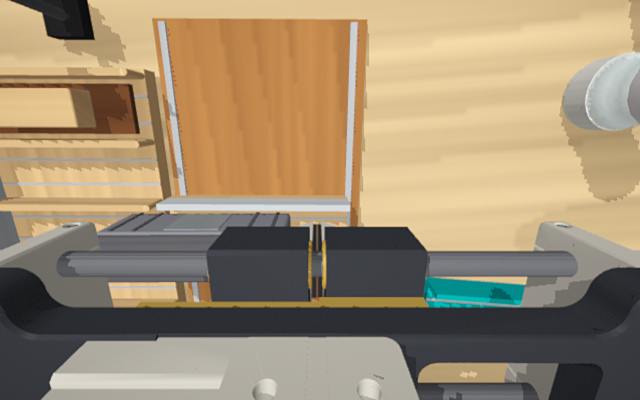

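The van has started into the gap. Its outer end is at u≈290, just ahead of the fingertip (318), and it is straight. I continue pushing.

>>> {"method": "move_arm", "body": {
  "deltas": [
    {"x": 0,"y": -0.006,"z": 0,"wx": 0,"wy": 0,"wz": 0,"hand": 0},
    {"x": 0,"y": -0.013,"z": 0,"wx": 0,"wy": 0,"wz": 0,"hand": 0},
    {"x": 0,"y": -0.021,"z": 0,"wx": 0,"wy": 0,"wz": 0,"hand": 0},
    {"x": 0,"y": -0.029,"z": 0,"wx": 0,"wy": 0,"wz": 0,"hand": 0},
    {"x": 0,"y": -0.037,"z": 0,"wx": 0,"wy": 0,"wz": 0,"hand": 0},
    {"x": 0,"y": -0.045,"z": 0,"wx": 0,"wy": 0,"wz": 0,"hand": 0},
    {"x": 0,"y": -0.053,"z": 0,"wx": 0,"wy": 0,"wz": 0,"hand": 0},
    {"x": 0,"y": -0.06,"z": 0,"wx": 0,"wy": 0,"wz": 0,"hand": 0}
  ]
}}

```text
time: 14.12
tool_pos: [0.5451, 0.0735, 0.0313]
tool_rot: [-3.142, -0.0, 3.066]
contact_force: [1.2, 1.5, -0.6]
opening: 0.0002
```

>>> {"method": "move_arm", "body": {
  "deltas": [
    {"x": 0,"y": -0.004,"z": 0,"wx": 0,"wy": 0,"wz": 0,"hand": 0},
    {"x": 0,"y": -0.008,"z": 0,"wx": 0,"wy": 0,"wz": 0,"hand": 0},
    {"x": 0,"y": -0.011,"z": 0,"wx": 0,"wy": 0,"wz": 0,"hand": 0},
    {"x": 0,"y": -0.014,"z": 0,"wx": 0,"wy": 0,"wz": 0,"hand": 0},
    {"x": 0,"y": -0.017,"z": 0,"wx": 0,"wy": 0,"wz": 0,"hand": 0}
  ]
}}

```text
time: 14.75
tool_pos: [0.544, 0.0571, 0.0315]
tool_rot: [3.142, 0.0, 3.066]
contact_force: [-0.0, 1.7, -0.4]
opening: 0.0006
```

```bash
python3 -c "
from h import *
st(-19.5,75);im=snap('wrist','w7');"
```

```text
t 14.75 rack [-19.8  82.7] z 0.0315 rpy [180.     0.   175.67] F [-0.   1.7 -0.4] open 0.0006
tool dx,dy to goal -0.0003 -0.0077
```

View pics/w7.png

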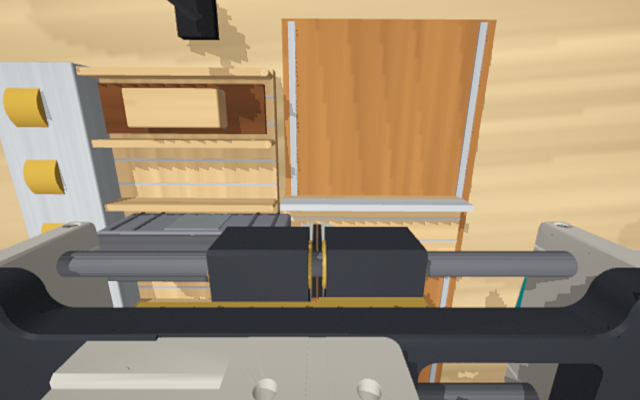

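The van's outer end (u≈290) is still about 10 mm beyond the divider ends (u≈273). I push on in small steps, watching the force.

>>> {"method": "move_arm", "body": {
  "deltas": [
    {"x": 0,"y": -0.002,"z": 0,"wx": 0,"wy": 0,"wz": 0,"hand": 0},
    {"x": 0,"y": -0.004,"z": 0,"wx": 0,"wy": 0,"wz": 0,"hand": 0},
    {"x": 0,"y": -0.006,"z": 0,"wx": 0,"wy": 0,"wz": 0,"hand": 0},
    {"x": 0,"y": -0.006,"z": 0,"wx": 0,"wy": 0,"wz": 0,"hand": 0}
  ]
}}

```text
time: 15.3
tool_pos: [0.5436, 0.051, 0.0316]
tool_rot: [-3.142, 0.0, 3.066]
contact_force: [-0.4, 0.2, -0.3]
opening: 0.0002
```

>>> {"method": "move_arm", "body": {
  "deltas": [
    {"x": 0,"y": -0.001,"z": 0,"wx": 0,"wy": 0,"wz": 0,"hand": 0},
    {"x": 0,"y": -0.002,"z": 0,"wx": 0,"wy": 0,"wz": 0,"hand": 0},
    {"x": 0,"y": -0.002,"z": 0,"wx": 0,"wy": 0,"wz": 0,"hand": 0}
  ]
}}

```text
time: 15.68
tool_pos: [0.5434, 0.0492, 0.0315]
tool_rot: [3.142, 0.0, 3.066]
contact_force: [0.1, 1.1, -0.2]
opening: 0.0001
```

>>> {"method": "move_arm", "body": {
  "deltas": [
    {"x": 0,"y": -0.001,"z": 0,"wx": 0,"wy": 0,"wz": 0,"hand": 0},
    {"x": 0,"y": -0.002,"z": 0,"wx": 0,"wy": 0,"wz": 0,"hand": 0},
    {"x": 0,"y": -0.002,"z": 0,"wx": 0,"wy": 0,"wz": 0,"hand": 0}
  ]
}}

```text
time: 16.05
tool_pos: [0.5434, 0.0475, 0.0316]
tool_rot: [3.141, 0.0, 3.066]
contact_force: [0.4, 2.8, 1.0]
opening: 0.0009
```

```bash
python3 -c "
from h import *
st(-19.5,70)"
```

```text
t 16.05 rack [-19.7  73.1] z 0.0316 rpy [1.7997e+02 2.0000e-02 1.7565e+02] F [0.4 2.8 1. ] open 0.0009
tool dx,dy to goal -0.0002 -0.0031
```

>>> {"method": "move_arm", "body": {
  "deltas": [
    {"x": 0,"y": -0.0015,"z": 0,"wx": 0,"wy": 0,"wz": 0,"hand": 0},
    {"x": 0,"y": -0.0015,"z": 0,"wx": 0,"wy": 0,"wz": 0,"hand": 0},
    {"x": 0,"y": -0.0015,"z": 0,"wx": 0,"wy": 0,"wz": 0,"hand": 0}
  ]
}}

```text
time: 16.42
tool_pos: [0.5436, 0.0473, 0.0319]
tool_rot: [3.139, 0.001, 3.066]
contact_force: [1.5, 10.2, 1.6]
opening: 0.0007
```

```bash
python3 -c "
from h import *
st(-19.5,70);im=snap('wrist','w8');cv2.imwrite('pics/w8c.png',cv2.resize(im[180:310,60:330,::-1],None,fx=2.8,fy=2.8,interpolation=2))"
```

```text
t 16.425 rack [-19.5  72.9] z 0.0319 rpy [1.7988e+02 7.0000e-02 1.7565e+02] F [ 1.5 10.2  1.6] open 0.0007
tool dx,dy to goal 0.0 -0.0029
```

View pics/w8c.png

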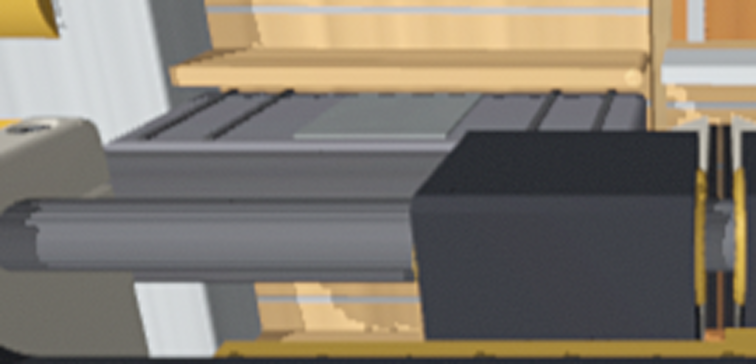

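Force jumped to 10 N with no further motion, and the van's outer end is level with the divider ends (u≈645 in the crop). It is home. I back off and lift.

>>> {"method": "move_arm", "body": {
  "deltas": [
    {"x": 0,"y": 0.01,"z": 0,"wx": 0,"wy": 0,"wz": 0,"hand": 0},
    {"x": 0,"y": 0.03,"z": 0,"wx": 0,"wy": 0,"wz": 0,"hand": 0},
    {"x": 0,"y": 0.04,"z": -0.03,"wx": 0,"wy": 0,"wz": 0,"hand": 0},
    {"x": 0,"y": 0.08,"z": -0.08,"wx": 0,"wy": 0,"wz": 0,"hand": 0},
    {"x": 0,"y": 0.13,"z": -0.1,"wx": 0,"wy": 0,"wz": 0,"hand": 0},
    {"x": 0,"y": 0.18,"z": -0.12,"wx": 0,"wy": 0,"wz": 0,"hand": 0},
    {"x": 0,"y": 0.2,"z": -0.12,"wx": 0,"wy": 0,"wz": 0,"hand": 0},
    {"x": 0,"y": 0.2,"z": -0.12,"wx": 0,"wy": 0,"wz": 0,"hand": 0}
  ]
}}

```text
time: 17.48
tool_pos: [0.5575, 0.2462, 0.1505]
tool_rot: [-3.141, -0.001, 3.068]
contact_force: [0.3, -1.2, -1.1]
opening: 0.0004
```

```bash
python3 -c "
from h import *
st(-19.5,70);im=snap('top','t9');cv2.imwrite('pics/t9c.png',cv2.resize(im[110:260,230:400,::-1],None,fx=4,fy=4,interpolation=2))
a=cv2.imread('pics/top0.png');d=np.abs(a[:,:,::-1].astype(int)-im).sum(2)
print('screwdriver/tanker/flat/jar diff',d[175:245,435:485].max(),d[145:160,320:358].max(),d[226:242,315:350].max(),d[214:238,182:208].max())"
```

```text
t 17.475 rack [-20.7 272.4] z 0.1505 rpy [-1.7995e+02 -7.0000e-02  1.7580e+02] F [ 0.3 -1.2 -1.1] open 0.0004
tool dx,dy to goal -0.0007 -0.2024
screwdriver/tanker/flat/jar diff 91 93 83 443
```

View pics/t9c.png

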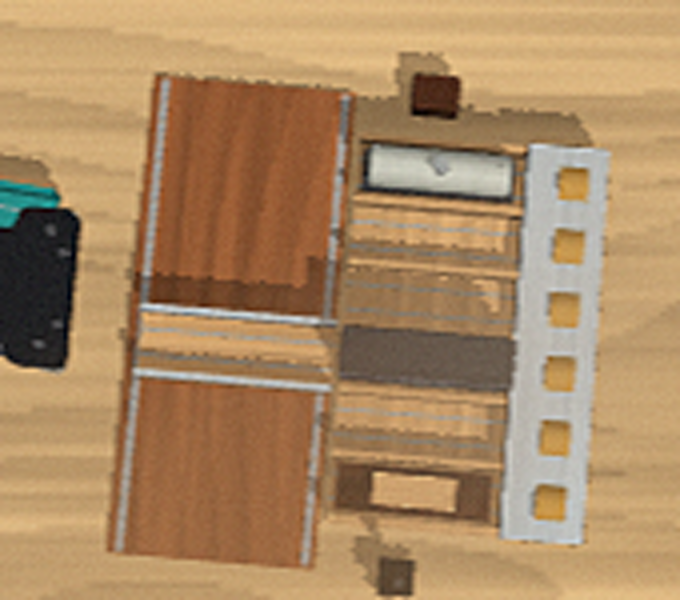

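The van lies in the third gap (343-515, 357), straight and against the rail. The arm is clear. The jar difference comes from the arm or its shadow over that patch, and the hand never went near it.

```bash
python3 -c "
from h import *
print(robot.hand_in())"
```

```text
the job is handed in; nothing more can be done
None
```

I pressed the brass tabs of gaps 1, 2 and 3 (counted from the black mast at the robot end), lined the traverser up with gap 3, pushed the van home and handed the job in at about 17.5 s. `hand_in` gives no verdict, so what follows is from my own checks.

- **Tabs:** I ran the closed fingertip along the rail and stopped at the third tab. Each one pushed back with 2.0–2.8 N at about 3.4 mm of press. Nothing beyond the third was touched.
- **Traverser:** I pushed it on its far flange to rack x of about -19.5 mm, in line with gap 3. Finger position alone had suggested about 3 mm less travel than the picture did. I trusted the picture, measuring against the dividers, and made a small correction.
- **Van:** I pushed it in until the force jumped to 10 N with no further motion. The last top view shows it straight in the third gap, against the rail, with the hand clear.
- **Other objects:** The tanker, the flat wagon and the screwdriver showed no clear movement in a before-and-after image comparison.
- **Check that disagreed:** The paint jar's patch did change in that comparison. I put it down to the arm or its shadow and did not look closer; the fingers stayed clear of it throughout.

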